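# Stretch a return spring on the bench tester to its set length and hold it

## Task

The can of springs has been left standing on the bed of the bench spring tester, in the carriage's way: lift it off by its top handle and set it down upright on the bench beside the tester, without running the carriage into it. Then draw the carriage out by its bow handle, against the spring, until its pointer is in line with the pointer of the length stop, without overstretching the spring, and finish still holding it there so that the gauge can be read. Do not shift the length stop, and leave everything else on the bench where it is.

Things in the scene. Friction and masses are not known exactly. Their poses are not given: they have to be found in the camera images.
- tester: Bench spring tester, fixed: grey bed 460 mm long (own y), flat steel top 45 mm above the bench, dial gauge 115 mm high on its +y end, rule on its +x side. Origin: bed centre at bench height. The carriage is drawn out along the tester's -y. Footprint: x -65 to 130 mm, y -230 to 230 mm. Bench on its -x side (robot's side), x -65 to -200 mm, y -50 to -225 mm, is free.
- carriage: Carriage on the bed: steel saddle 128 (x) by 60 (y) by 23 mm with a bow handle. Origin: its centre on the bed top; axes as the tester's. Slides only along the tester's y: at rest at y = -10 mm, up to 145 mm towards -y. The hooked-up spring pulls it home to +y with 4 N at rest, growing 1.2 N per 10 mm; let go, it runs back.
- carriage_handle (a point): Middle of the carriage's bow handle: round black grip 17 mm in diameter, 66 mm long, lying along the tester's x, 115 mm above the bench, a steel post 10 mm thick at each end (80 mm apart), 38 mm free between grip and saddle.
- pointer_tip (a point): Tip of the carriage's pointer, a thin dark finger on its +x side over the rule, 34 mm above the bench. Travels with the carriage.
- mark_tip (a point): Tip of the length stop's pointer. The stop is a small steel clamp block with thumbscrew and upright fin on the outer (+x) edge of the rule, set 65 to 110 mm out from the rest. In line: pointer_tip and mark_tip at the same y of the tester (tips face each other, 2 mm apart in x). It does not block the carriage; it stays put unless pushed. Axes as the tester's.
- spring_can: Round aluminium carrying can, 82 mm in diameter, 75 mm high to the rim, fixed arched handle, 0.3 to 0.65 kg with the springs in it. Origin: centre of its underside, z up. At the start it stands on the tester's bed (45 mm above the bench), on the -y half, across the carriage's way.
- can_handle (a point): Middle of the can's handle: a round wooden grip 17 mm in diameter and 56 mm long, lying along the can's own x, 125 mm above the can's underside and 50 mm above its rim. Pinch it across the can's y from above.
- piston: Aluminium engine piston standing on the bench, 76 mm in diameter and 76 mm high, origin at its underside. Leave it alone.
- spray_can: Aerosol can standing on the bench, 60 mm in diameter and 170 mm high, origin at its underside. Leave it alone.
- wrench: Steel spanner 190 mm long lying along its own x, origin at mid-length on its underside. Leave it alone.
- screwdriver: Screwdriver 190 mm long with a black handle, lying along its own x. Leave it alone.
- conrod: Forged connecting rod lying flat, about 200 mm long along its own x, 24 mm high. Leave it alone.
- parts_tray: Black open tray 140 x 100 x 35 mm with small valve parts, standing past the tester's -y end. Leave it alone.
Things that resemble listed ones, but are neither listed nor needed, are in the scene too. What is shaped like the spring_can but green or yellow is not meant.

How it is judged:
On the way, in this order (a step that is already met when the one before it is completed fails the run):
1. the can stands upright on the bench beside the tester, let go (height (world z) of spring_can below 0.004 m and angle between spring_can's own z axis and vertical below 0.1 rad and contact force between spring_can and tester below 0.1 N and contact force between spring_can and the arm below 0.1 N and contact force between spring_can and the fingers below 0.1 N and horizontal distance between spring_can and tester below 0.4 m and linear speed of spring_can below 0.02 m/s), for 0.2 s.
2. the carriage is drawn out to the set length and held by the gripper (y of pointer_tip in the frame of mark_tip between -0.005 and 0.005 m and linear speed of carriage below 0.01 m/s and contact force between the fingers and carriage above 5 N), for 0.5 s.
At the end, for the whole second after the job is handed in: The fingers hold the carriage still with over 5 N, its pointer within 5 mm of the length stop's pointer along the pull; the can stands upright (within 0.1 rad) and still on the bench, within 400 mm of the tester's centre, touching neither tester nor robot (all of step 1 and all of step 2 and contact force between spring_can and carriage below 0.1 N); the arm keeps its last pose, push and grip.
It fails at once if the carriage is run into the can (over 3 N) (contact force between carriage and spring_can above 3 N).
It fails at once if the can is tipped by more than 0.6 rad, or falls free (dropped from more than about 15 mm, or knocked off) (angle between spring_can's own z axis and vertical above 0.6 rad or (height (world z) of spring_can above 0.012 m and linear speed of spring_can above 0.3 m/s and contact force between spring_can and the fingers below 0.05 N and contact force between spring_can and tester below 0.05 N)).
It fails at once if the spring is overstretched: the carriage goes more than 15 mm past the set length (y of pointer_tip in the frame of mark_tip below -0.015 m).
It fails at once if the length stop is shifted by more than 4 mm (distance of mark_tip from where it was at the start of the episode above 0.004 m).
It fails at once if another thing on the bench is moved by more than 30 mm (distance of any of piston, spray_can, wrench, screwdriver, conrod, parts_tray from where it was at the start of the episode above 0.03 m).
It also fails if it takes over 64 s, if anything falls off the work surface, if the arm or the gripper's body presses on something with over 40 N, if the wrist force passes 120 N, or if a joint passes its speed limit or range.

## Robot

A 6-joint arm with a two-finger parallel gripper is mounted at the origin on the work surface. World frame = base frame: x ahead of the robot, y to its left, z up, the work surface at z = 0. Lengths are in m, angles in rad, forces in N, time in s.
With the tool pointing down it reaches from about 0.3 to 0.85 m from the base axis. Payload 5.4 kg.
Tool frame: the origin (TCP) lies at the very end of the fingers, on their centre line; the grasp point (between the pads) lies 19 mm behind it; z points along the fingers, x is the direction in which the jaws open and shut, and the axes are right-handed (so a half turn about z gives the same grasp; the last joint's range is limited). The gripper opens to 85 mm and grips with 20 to 120 N. Pads are 22 mm wide; open, the fingers measure 114 mm over their backs; the gripper's body (76 mm by 85 mm) begins 54 mm behind the grasp point. The pads swing forward as they close: fully open they stand 13 mm farther back than shut.
Start: joints at [-1.379, 0.158, 1.597, -0, 1.386, -0.21], TCP at [0.225, -0.529, 0.231] pointing down, gripper open.
Joint ranges: [-2.91, 2.91], [-0.94, 2.29], [0.18, 2.7], [-1.29, 4.43], [0.17, 2.64], [-3, 3]. Speed limits (rad/s): [2.57, 2.57, 3.14, 3.14, 3.14, 3.14].

## Interface

Orientations are given as a 3x3 rotation matrix whose columns are the frame's x, y, z axes.
In Python, from plant import read_state, snapshot, camera_model, hand_in gives the robot as it stands.
- The arm moves only by the tool send_rows, never from a script. Its argument "moves" is a list of rows, each a list of 5 numbers: the closure, from 0 (fully open) to 1 (shut), then the shift along the tool's x, y, z in mm, then the turn about the tool's z in rad. In form: [[fingers, dx, dy, dz, roll], ...]. A call has 1 to 8 rows; each row shifts and turns the pose as measured when the row begins, along the tool's axes as they then stand; what a row does not reach is not made up. A row lasts 1/8 s, in which the tool goes at most 62.5 mm and 10.7 degrees, less where a joint would pass 70% of its speed; a pose out of reach is approached as far as the arm can. A call is refused whole if a number of a shift passes 62.5 or a number of a turn 0.188, either way. A call with a gripper value outside its range is refused whole. The fingers move at their own pace and stop on an object; the grip force is fixed at half the most. Time passes only in rows, so rows that do not move let the fingers close. It gives the time, the measured TCP pose, the force and the opening at its end, in the units of the state.
- read_state(): the state, without advancing time (a new reading comes with each control period).
- snapshot(name): name is "scene" or "side" or "wrist"; returns the picture (384x512x3 uint8, red, green, blue); there is no depth.
- camera_model(name): a dict with "fx", "fy", "cx", "cy" (pixels), "cam_to_world" (4x4, takes a point from camera to world coordinates); the wrist camera has in their place "mount" (4x4, takes a point from camera to tool coordinates, whose origin is the TCP and whose axes are the tool frame's). Camera axes: x right, y down, z forward; pixel columns grow to the right and rows downward; lengths in m; the calibration is good to about 2 mm. A picture is of the moment at which its call begins: read the wrist's pose just before it. camera_model takes no time and is no camera call.
- hand_in(): hands the job in, once; it reports no verdict.
The state is a dict: "clock": time; "joints": joint angles; "qvel": joint speeds; "tau": joint torques, N m; "position": TCP position; "orientation": TCP orientation; "force": force on the tool from outside, world axes, zero at the start; "moment": the same for the moment, N m; "finger_gap": opening from 0.0 (shut) to 1.0 (fully open).
Only numpy, scipy, OpenCV 4.12 (cv2) and the standard library are available. Lean on these libraries where they do the work, as an engineer would, in place of code of your own. Each camera call takes 0.05 s, during which the arm holds its last target.

## Working session

There is one attempt and no reset: what is moved stays moved. The work goes in short steps, Python scripts to look and compute and a tool call to move; the robot and the scene stay as the last step left them, time stands still between calls to the robot, and variables do not carry over. Pictures are saved under pics/ and viewed, and the job is handed in when it is done.

Besides the shell and the picture viewer there is one more tool, called after "Emit:" as name(argument=value, ...), one argument or row to a line, values as JSON. send_rows: Moves the arm, as the interface text tells. Its arguments: {"type":"object","properties":{"moves":{"type":"array","items":{"type":"array","items":{"type":"number"}}}},"required":["moves"]}

```bash
ls; mkdir -p pics; python3 - <<'E'
from plant import *
import cv2,numpy as np
np.set_printoptions(precision=4,suppress=True)
s=read_state();print(s)
for n in("scene","side","wrist"):
    im=snapshot(n);cv2.imwrite(f"pics/{n}0.png",im[:,:,::-1]);print(n,camera_model(n))
E
```

```text
pics
{'clock': 0.0, 'joints': array([-1.3791,  0.1591,  1.5982, -0.    ,  1.3862, -0.2101]), 'qvel': array([-0.    ,  0.0029, -0.    ,  0.0005,  0.0007, -0.0008]), 'tau': array([  0.0001, -39.6008, -33.1427,  -0.0002,   0.0086,   0.    ]), 'position': array([ 0.2247, -0.5286,  0.2303]), 'orientation': array([[ 0.3911, -0.9203, -0.0004],
       [-0.9203, -0.3911,  0.0019],
       [-0.0019, -0.0004, -1.    ]]), 'force': array([-0.0989, -0.2007,  0.3078]), 'moment': array([ 0.0004, -0.0047,  0.0155]), 'finger_gap': 0.9968841187818753}
scene {'fx': 358.6957716124765, 'fy': 358.6957716124765, 'cx': 259.35620524822775, 'cy': 186.73355030721586, 'cam_to_world': array([[-0.1001,  0.6022, -0.7921,  1.3445],
       [ 0.9949,  0.0506, -0.0873,  0.0758],
       [-0.0125, -0.7968, -0.6042,  0.7394],
       [ 0.    ,  0.    ,  0.    ,  1.    ]])}
side {'fx': 422.8561551115815, 'fy': 422.8561551115815, 'cx': 261.68502231008574, 'cy': 191.7348074060349, 'cam_to_world': array([[-0.9576, -0.1572,  0.2416,  0.2684],
       [-0.2875,  0.4626, -0.8387,  0.9225],
       [ 0.0201, -0.8725, -0.4882,  0.6808],
       [ 0.    ,  0.    ,  0.    ,  1.    ]])}
wrist {'fx': 292.91576316541546, 'fy': 292.91576316541546, 'cx': 254.81706692448603, 'cy': 187.03557093661837, 'mount': array([[ 1.    , -0.0004,  0.0007, -0.0011],
       [ 0.0001,  0.9473,  0.3204, -0.0819],
       [-0.0007, -0.3204,  0.9473, -0.1423],
       [ 0.    ,  0.    ,  0.    ,  1.    ]])}
```

View pics/scene0.png

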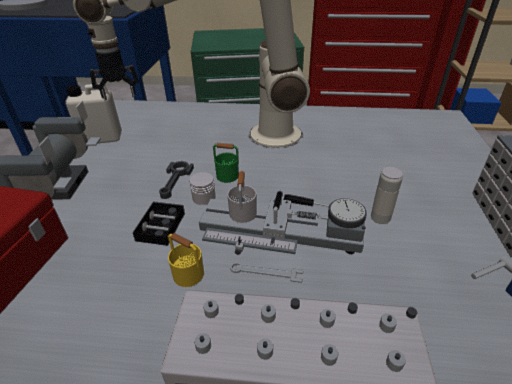

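View pics/side0.png

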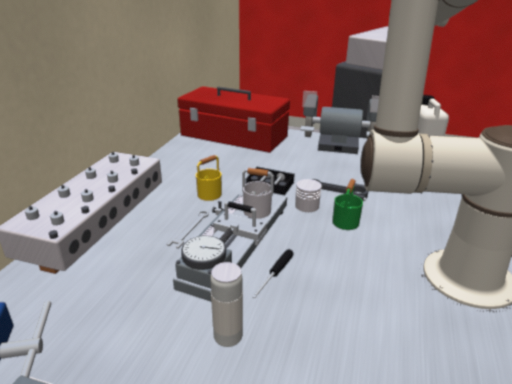

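View pics/wrist0.png

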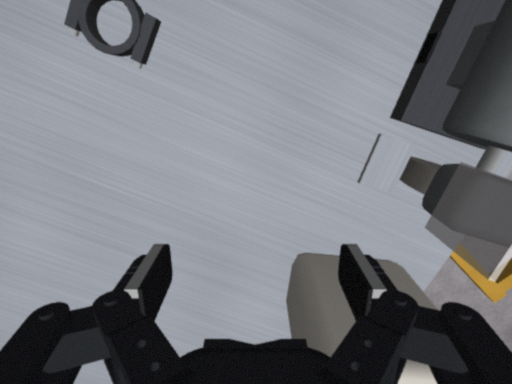

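The scene view shows three cans: aluminium on the bed (243,203), green (227,165) and yellow (187,262). The first is the one meant, since the other two are the decoys and the piston is at (203,188). I'll check this in enlarged crops.

```bash
python3 - <<'E'
import cv2
a=cv2.imread("pics/scene0.png")[135:290,130:410];cv2.imwrite("pics/sc_crop.png",cv2.resize(a,(784,434),interpolation=cv2.INTER_CUBIC))
a=cv2.imread("pics/side0.png")[140:350,150:380];cv2.imwrite("pics/sd_crop.png",cv2.resize(a,(644,588),interpolation=cv2.INTER_CUBIC))
E
```

```text
(no output)
```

View pics/sc_crop.png

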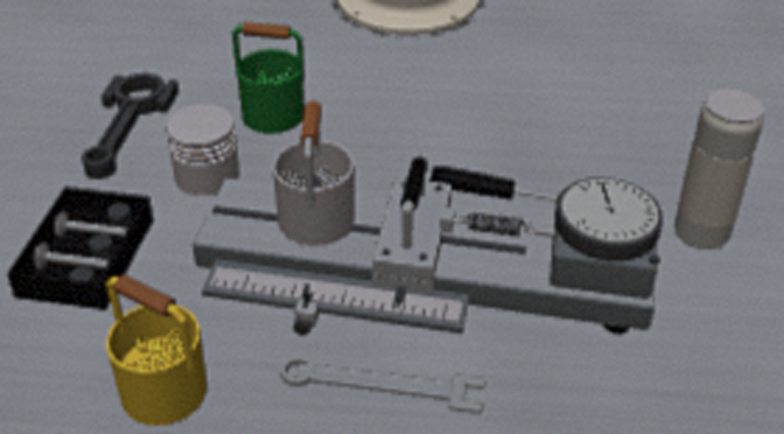

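View pics/sd_crop.png

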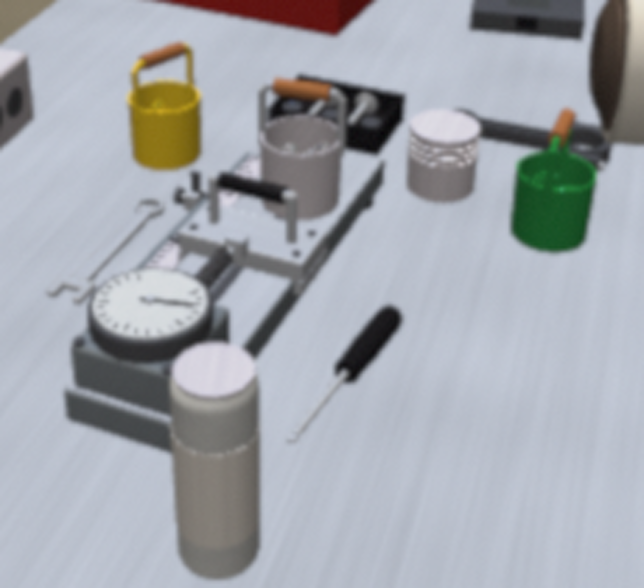

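The crops confirm the choice: the aluminium can with a wooden grip stands on the bed. Its grip is at scene (241,179) and side (258,172). The carriage's bow handle is at scene (277,200) and side (242,207).

```bash
cat > h.py <<'E'
from plant import *
import numpy as np,cv2
np.set_printoptions(precision=4,suppress=True)
def ray(n,u,v,s=None):
    m=camera_model(n)
    d=np.array([(u-m['cx'])/m['fx'],(v-m['cy'])/m['fy'],1.])
    if n=='wrist':
        s=s or read_state();T=np.eye(4);T[:3,:3]=s['orientation'];T[:3,3]=s['position'];T=T@m['mount']
    else:T=m['cam_to_world']
    return T[:3,3],T[:3,:3]@d
def onz(n,u,v,z,s=None):
    o,d=ray(n,u,v,s);return o+d*(z-o[2])/d[2]
def proj(n,p,s=None):
    m=camera_model(n)
    if n=='wrist':
        T=np.eye(4);T[:3,:3]=s['orientation'];T[:3,3]=s['position'];T=T@m['mount']
    else:T=m['cam_to_world']
    c=T[:3,:3].T@(np.asarray(p)-T[:3,3]);return np.array([m['fx']*c[0]/c[2]+m['cx'],m['fy']*c[1]/c[2]+m['cy']])
def tri(*rs):
    A=0;b=0
    for o,d in rs:
        d=d/np.linalg.norm(d);P=np.eye(3)-np.outer(d,d);A=A+P;b=b+P@o
    return np.linalg.solve(A,b)
E
python3 - <<'E'
from h import *
S=lambda x,y:(x/2.8+130,y/2.8+135)
D=lambda x,y:(x/2.8+150,y/2.8+140)
for nm,a,b,z in [("canh",(312,122),(302,90),.17),("carh",(414,181),(257,187),.115)]:
    print(nm,onz("scene",*S(*a),z),onz("side",*D(*b),z),tri(ray("scene",*S(*a)),ray("side",*D(*b))))
for nm,a,z in [("canh ends",(311,104),.17),("",(312,141),.17),("carh ends",(419,160),.115),("",(408,203),.115),
 ("rule L",(205,292),.03),("rule R",(464,328),.03),("bedL",(195,243),.045),("bedR",(653,307),.045),("stop",(306,290),.034),("ptr",(402,300),.034),("canbottom",(315,241),.045),("piston top",(203,125),.076),("tray",(85,245),.03),("green",(268,120),0),("screwL",(432,180),.015),("dial",(607,210),.115),("conrod",(100,160),.01),("conrod",(178,85),.02),("conrod",(130,85),.02),("spray",(705,240),0)]:
    print(nm,onz("scene",*S(*a),z))
for nm,b,z in [("canh",(277,87),.17),("",(328,94),.17),("carh",(222,180),.115),("",(292,194),.115)]: print(nm,onz("side",*D(*b),z))
E
```

```text
canh [ 0.5656 -0.0586  0.17  ] [ 0.5621 -0.0553  0.17  ] [ 0.5631 -0.059   0.1681]
carh [0.58   0.0421 0.115 ] [0.5741 0.0429 0.115 ] [0.5755 0.0412 0.1127]
canh ends [ 0.5354 -0.0639  0.17  ]
 [ 0.5959 -0.0543  0.17  ]
carh ends [0.5462 0.0451 0.115 ]
 [0.6136 0.0384 0.115 ]
rule L [ 0.6654 -0.1567  0.03  ]
rule R [0.6901 0.0973 0.03  ]
bedL [ 0.6126 -0.1775  0.045 ]
bedR [0.6619 0.2728 0.045 ]
stop [ 0.6579 -0.0574  0.034 ]
ptr [0.663 0.037 0.034]
canbottom [ 0.5991 -0.0562  0.045 ]
piston top [ 0.4529 -0.2025  0.076 ]
tray [ 0.6098 -0.2964  0.03  ]
green [ 0.3334 -0.1548  0.    ]
screwL [0.454 0.057 0.015]
dial [0.6077 0.226  0.115 ]
conrod [ 0.4437 -0.3363  0.01  ]
conrod [ 0.2939 -0.2782  0.02  ]
conrod [ 0.2989 -0.3403  0.02  ]
spray [0.5128 0.3537 0.    ]
canh [ 0.5868 -0.0536  0.17  ]
 [ 0.536  -0.0553  0.17  ]
carh [0.6089 0.0415 0.115 ]
 [0.5399 0.0444 0.115 ]
```

Emit:
send_rows(
  moves=[
    [0,0,0,-40,0.18],
    [0,0,0,-40,0.18],
    [0,0,0,0,0.05],
  ],
)

```text
clock: 0.52
position: [0.2246, -0.5278, 0.3108]
orientation: [[-0.022, -1.0, -0.001], [-1.0, 0.022, 0.006], [-0.006, 0.001, -1.0]]
force: [-0.4, 0.4, -0.4]
finger_gap: 1.004
```

```bash
cat > go.py <<'E'
import sys
from h import *
s=read_state();t=np.array([float(x) for x in sys.argv[1:4]])
R=s['orientation'];print('t',s['clock'],'pos',s['position'],'F',s['force'],'gap',s['finger_gap'])
print('delta mm tool',1000*R.T@(t-s['position']))
if len(sys.argv)>4:
    a=np.radians(float(sys.argv[4]));c=np.arctan2(R[1,0],R[0,0]);print('roll needed',(c-a+np.pi)%(2*np.pi)-np.pi,'cur deg',np.degrees(c),'j',s['joints'])
E
python3 go.py 0.564 -0.058 0.31 -90
```

```text
t 0.525 pos [ 0.2246 -0.5278  0.3108] F [-0.4246  0.4272 -0.4445] gap 1.0039166696396136
delta mm tool [-477.0465 -329.2042    3.1215]
roll needed -0.021622042698214994 cur deg -91.23885179105937 j [-1.3791  0.1182  1.4856  0.      1.5436  0.2133]
```

Emit:
send_rows(
  moves=[
    [0,-50,-34.5,0,0],
    [0,-50,-34.5,0,0],
    [0,-50,-34.5,0,0],
    [0,-50,-34.5,0,0],
    [0,-50,-34.5,0,0],
    [0,-50,-34.5,0,0],
    [0,-50,-34.5,0,0],
    [0,-50,-34.5,0,0],
  ],
)

```text
clock: 1.52
position: [0.5152, -0.1259, 0.3109]
orientation: [[-0.031, -1.0, -0.001], [-0.999, 0.031, 0.007], [-0.006, 0.001, -1.0]]
force: [0.8, -0.1, -0.6]
finger_gap: 0.998
```

```bash
python3 go.py 0.564 -0.058 0.31 -90
```

```text
t 1.525 pos [ 0.5152 -0.1259  0.3109] F [ 0.7934 -0.1466 -0.5679] gap 0.9975189480009383
delta mm tool [-69.4169 -46.6511   1.3266]
roll needed -0.031210202788360952 cur deg -91.78821289752051 j [-0.4709  0.0014  1.6074  0.0053  1.5367  1.1309]
```

Emit:
send_rows(
  moves=[
    [0,-35,-23,0,0],
    [0,-35,-23,0,0],
    [0,0,0,0,0],
    [0,0,0,0,0],
  ],
)

```text
clock: 2.02
position: [0.5652, -0.0511, 0.3096]
orientation: [[-0.025, -1.0, -0.004], [-1.0, 0.024, 0.007], [-0.007, 0.004, -1.0]]
force: [-1.1, -0.3, 0.0]
finger_gap: 1.0
```

```bash
cat > shot.py <<'E'
import sys
from h import *
import pickle
s=read_state();im=snapshot("wrist");n=sys.argv[1]
pickle.dump(s,open(f"pics/{n}.pkl","wb"));cv2.imwrite(f"pics/{n}.png",im[:,:,::-1])
cv2.imwrite(f"pics/{n}_b.png",cv2.resize(im[:,:,::-1],(768,576),interpolation=cv2.INTER_CUBIC))
print(s['clock'],s['position'],s['orientation'])
E
python3 shot.py w1
```

```text
2.025 [ 0.5652 -0.0511  0.3096] [[-0.0245 -0.9997 -0.0037]
 [-0.9997  0.0245  0.0074]
 [-0.0073  0.0039 -1.    ]]
```

View pics/w1_b.png

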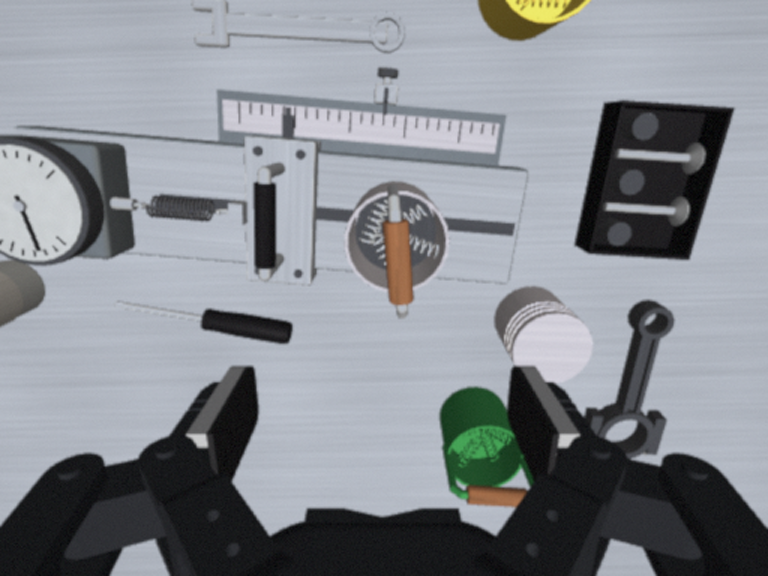

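The wrist view shows the can grip from (396,222) to (401,303) in the enlarged picture and the carriage bow grip at (265,225). The pointer is near (288,110) and the stop fin near (386,100).

```bash
python3 - <<'E'
from h import *
import pickle
s=pickle.load(open("pics/w1.pkl","rb"))
W=lambda x,y,z:onz("wrist",x/1.5,y/1.5,z,s)
for nm,a,z in [("can a",(396,222),.1785),("can b",(401,303),.1785),("can c",(398.5,262),.175),("car a",(265,183),.1235),("car b",(265,268),.1235),("car c",(265,225),.12),
 ("bed far L",(527,168),.045),("bed nearL",(511,283),.045),("rule L",(505,115),.034),("rule R",(219,90),.034),("ptr",(288,110),.034),("mark",(386,112),.034),("piston top",(554,348),.076),("green h",(495,495),.125),("screw end",(291,332),.015),("screw",(203,320),.015)]:
    print(nm,W(*a,z))
a=cv2.imread("pics/w1.png")[35:110,140:340];cv2.imwrite("pics/w1c.png",cv2.resize(a,(800,300),interpolation=cv2.INTER_CUBIC))
E
```

```text
can a [ 0.5926 -0.0589  0.1785]
can b [ 0.5378 -0.0614  0.1785]
can c [ 0.5653 -0.0602  0.175 ]
car a [0.6128 0.0358 0.1235]
car b [0.5475 0.0431 0.1235]
car c [0.5809 0.0403 0.12  ]
bed far L [ 0.6121 -0.1797  0.045 ]
bed nearL [ 0.5029 -0.1731  0.045 ]
rule L [ 0.6574 -0.1599  0.034 ]
rule R [0.6842 0.0916 0.034 ]
ptr [0.6664 0.0326 0.034 ]
mark [ 0.6625 -0.0543  0.034 ]
piston top [ 0.4475 -0.2093  0.076 ]
green h [ 0.32   -0.1493  0.125 ]
screw end [0.4407 0.0546 0.015 ]
screw [0.4571 0.149  0.015 ]
```

View pics/w1c.png

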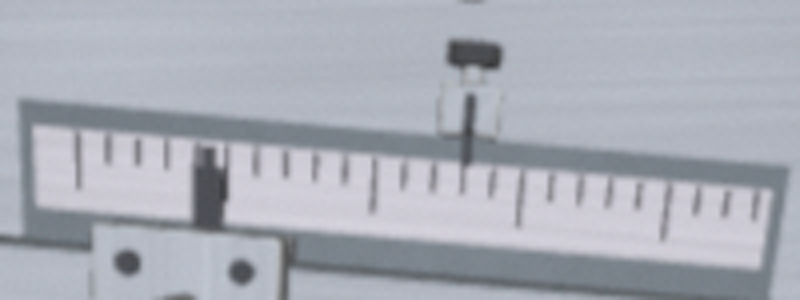

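Emit:
send_rows(
  moves=[
    [0,9,0,30,-0.07],
    [0,0,0,30,0],
    [0,0,0,10,0],
    [0,0,0,0,0],
  ],
)

```text
clock: 2.58
position: [0.5637, -0.0641, 0.2395]
orientation: [[0.041, -0.999, -0.001], [-0.999, -0.041, 0.006], [-0.006, 0.001, -1.0]]
force: [0.9, 0.8, -0.8]
finger_gap: 1.002
```

```bash
python3 go.py 0.565 -0.060 0.151 -87.4;python3 shot.py w2
```

```text
t 2.575 pos [ 0.5637 -0.0641  0.2395] F [ 0.852   0.7668 -0.7783] gap 1.0022188996760295
delta mm tool [-3.4731 -1.5205 88.491 ]
roll needed -0.004065899774543524 cur deg -87.63295889700456 j [-0.3291  0.1345  1.6073  0.0055  1.4028  1.1994]
2.575 [ 0.5637 -0.0641  0.2395] [[ 0.0413 -0.9991 -0.0011]
 [-0.9991 -0.0413  0.0061]
 [-0.0062  0.0009 -1.    ]]
```

View pics/w2_b.png

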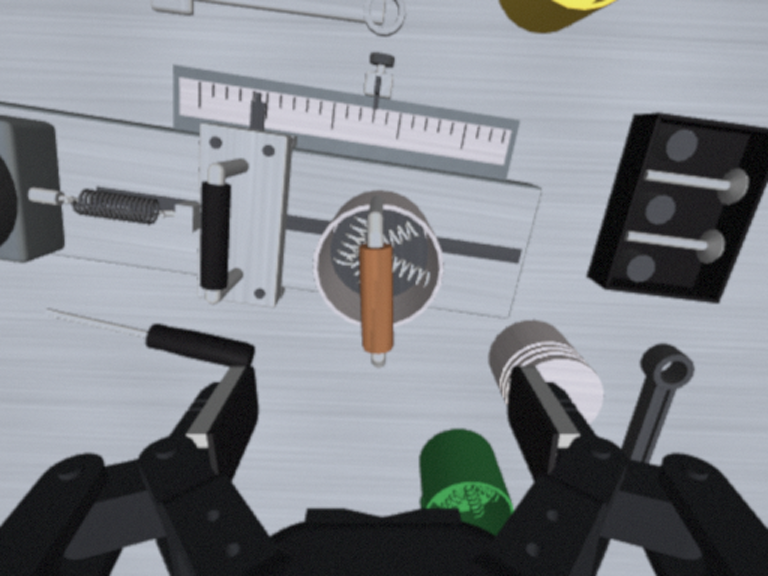

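The can grip is centred at about (377,300) and parallel to the image vertical. That puts it 3.5 mm off in tool x, which agrees with the computed delta.

Emit:
send_rows(
  moves=[
    [0,-3.5,-1.5,40,0],
    [0,0,0,35,0],
    [0,0,0,12,0],
    [0,0,0,2,0],
  ],
)

```text
clock: 3.12
position: [0.5701, -0.0621, 0.1566]
orientation: [[0.041, -0.999, 0.012], [-0.999, -0.041, 0.002], [-0.001, -0.012, -1.0]]
force: [0.5, 0.2, 0.6]
finger_gap: 0.997
```

```bash
python3 go.py 0.565 -0.060 0.151 -87.4
```

```text
t 3.125 pos [ 0.5701 -0.0621  0.1566] F [0.4718 0.2491 0.5593] gap 0.9966086922423333
delta mm tool [-2.344   5.1237  5.5443]
roll needed -0.004816731132514462 cur deg -87.67597836494235 j [-0.3221  0.2126  1.6876  0.0056  1.2304  1.2063]
```

Emit:
send_rows(
  moves=[
    [0,-2,5,5,0],
    [0,0,0,0,0],
    [0,0,0,0,0],
  ],
)

```text
clock: 3.5
position: [0.5669, -0.0609, 0.155]
orientation: [[0.041, -0.999, 0.018], [-0.999, -0.041, -0.0], [0.001, -0.018, -1.0]]
force: [0.3, 0.4, 0.0]
finger_gap: 0.999
```

```bash
python3 go.py 0.565 -0.060 0.151 -87.4; python3 shot.py w3
```

```text
t 3.5 pos [ 0.5669 -0.0609  0.155 ] F [0.2633 0.4384 0.0266] gap 0.999267496823617
delta mm tool [-0.9868  1.9187  4.0099]
roll needed -0.004765880237855846 cur deg -87.67306482329397 j [-0.3218  0.2016  1.7038  0.0057  1.2192  1.2064]
3.5 [ 0.5669 -0.0609  0.155 ] [[ 0.0406 -0.999   0.0178]
 [-0.9992 -0.0406 -0.0003]
 [ 0.0011 -0.0178 -0.9998]]
```

View pics/w3_b.png

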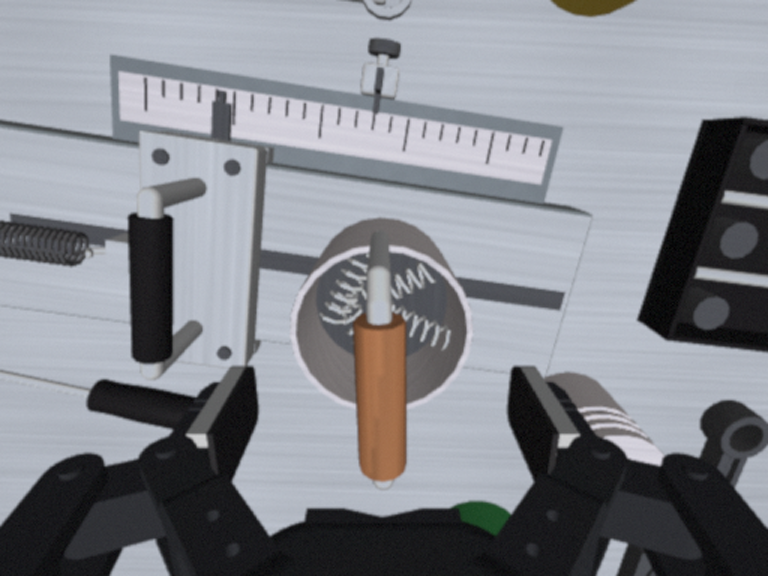

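The grip lies between the pads, at (381,400) with the pads at about 260 and 510. I'll go down another 4 mm and close.

Emit:
send_rows(
  moves=[
    [0,-1,2,4,0],
    [0,0,0,0,0],
    [1,0,0,0,0],
    [1,0,0,0,0],
    [1,0,0,0,0],
    [1,0,0,0,0],
    [1,0,0,0,0],
    [1,0,0,0,0],
  ],
)

```text
clock: 4.55
position: [0.5648, -0.0602, 0.1511]
orientation: [[0.041, -0.999, 0.018], [-0.999, -0.041, -0.001], [0.002, -0.018, -1.0]]
force: [-0.4, 0.5, -0.4]
finger_gap: 0.177
```

```bash
python3 go.py 0.565 -0.060 0.151 -87.4; python3 shot.py w4
```

```text
t 4.55 pos [ 0.5648 -0.0602  0.1511] F [-0.3642  0.4974 -0.4144] gap 0.17688358948741742
delta mm tool [-0.2102 -0.1905  0.1434]
roll needed -0.004702124543369823 cur deg -87.66941189107997 j [-0.3216  0.2007  1.7131  0.0052  1.2108  1.2068]
4.55 [ 0.5648 -0.0602  0.1511] [[ 0.0407 -0.999   0.0177]
 [-0.9992 -0.0407 -0.0008]
 [ 0.0015 -0.0177 -0.9998]]
```

View pics/w4_b.png

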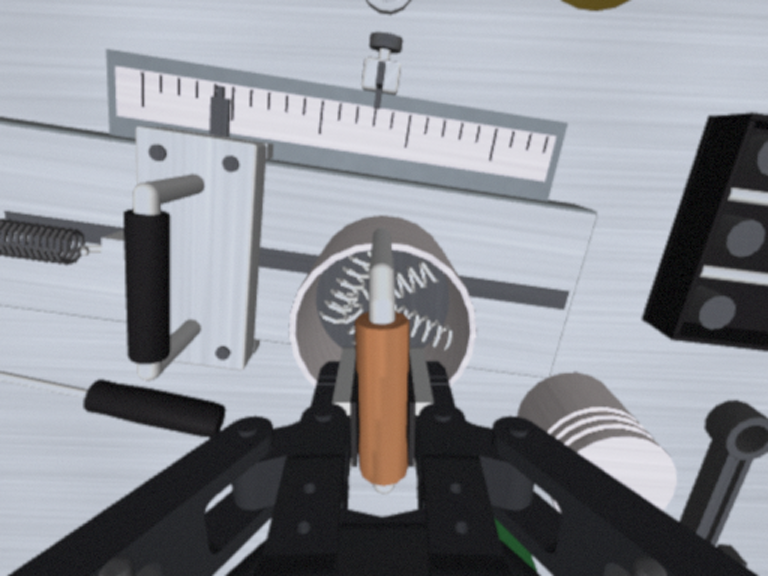

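Emit:
send_rows(
  moves=[
    [1,0,0,-8,0],
    [1,0,0,-15,0],
    [1,0,0,-15,0],
    [1,0,0,-5,0],
    [1,0,0,0,0],
  ],
)

```text
clock: 5.22
position: [0.5624, -0.0594, 0.1947]
orientation: [[0.041, -0.999, 0.013], [-0.999, -0.041, 0.001], [-0.0, -0.013, -1.0]]
force: [-0.6, 0.9, -6.2]
finger_gap: 0.173
```

```bash
python3 go.py 0.435 -0.055 0.180 -87.4
```

```text
t 5.225 pos [ 0.5624 -0.0594  0.1947] F [-0.6106  0.9231 -6.2271] gap 0.1727398058571643
delta mm tool [ -9.5735 127.2996  12.9601]
roll needed -0.004584539883684791 cur deg -87.66267478634454 j [-0.3217  0.1537  1.6763  0.0053  1.2993  1.2069]
```

The can is lifted, with a load of 6.2 N. Next I carry it toward the robot.

Emit:
send_rows(
  moves=[
    [1,-1,12,0,0],
    [1,-2,25,0,0],
    [1,-2,25,0,0],
    [1,-2,25,0,0],
    [1,-2,22,0,0],
    [1,0,10,0,0],
    [1,0,0,0,0],
    [1,0,0,0,0],
  ],
)

```text
clock: 6.22
position: [0.4343, -0.0539, 0.1895]
orientation: [[0.041, -0.999, 0.007], [-0.999, -0.041, 0.003], [-0.003, -0.007, -1.0]]
force: [0.2, 0.0, -5.8]
finger_gap: 0.175
```

```bash
python3 go.py 0.435 -0.055 0.109 -87.4; python3 - <<'E'
from h import *
for n in("scene","side"):cv2.imwrite(f"pics/{n}1.png",cv2.resize(snapshot(n)[:,:,::-1],(768,576)))
E
```

```text
t 6.225 pos [ 0.4343 -0.0539  0.1895] F [ 0.1804  0.016  -5.8199] gap 0.17510940431695396
delta mm tool [ 1.3125 -0.086  80.5037]
roll needed -0.004693455713128625 cur deg -87.66891520369384 j [-0.4049 -0.181   2.0179  0.0056  1.2995  1.1237]
```

View pics/side1.png

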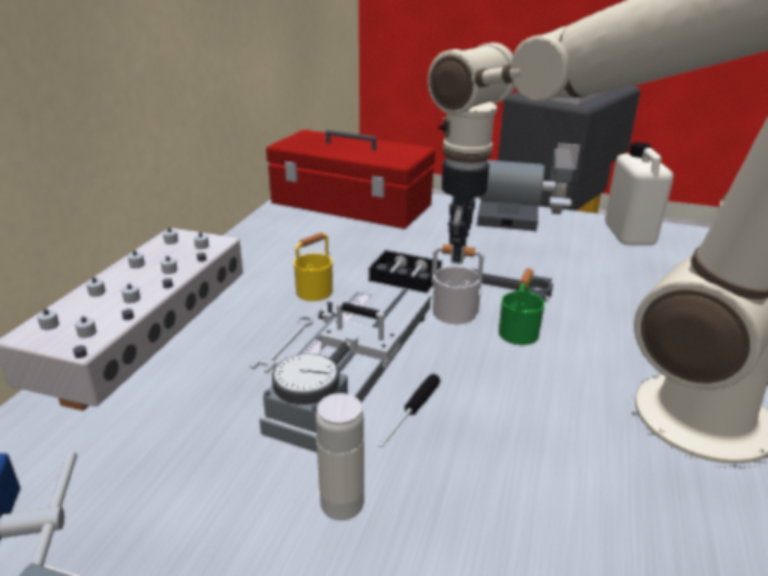

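View pics/scene1.png

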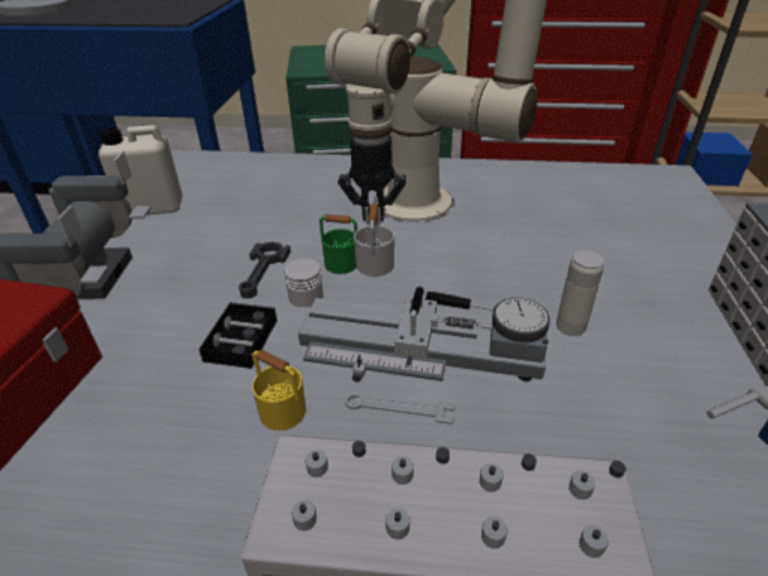

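Both views show the can hanging upright and clear of the tester, with free bench below. I'll lower it.

Emit:
send_rows(
  moves=[
    [1,1,0,15,0],
    [1,0,0,25,0],
    [1,0,0,20,0],
    [1,0,0,12,0],
    [1,0,0,4,0],
    [1,0,0,0,0],
  ],
)

```text
clock: 7.08
position: [0.4358, -0.0549, 0.1084]
orientation: [[0.041, -0.999, 0.006], [-0.999, -0.041, 0.003], [-0.003, -0.006, -1.0]]
force: [-0.7, -0.6, -6.2]
finger_gap: 0.174
```

```bash
python3 go.py 0.435 -0.055 0.106 -87.4
```

```text
t 7.075 pos [ 0.4358 -0.0549  0.1084] F [-0.6836 -0.6302 -6.1539] gap 0.17395195497012608
delta mm tool [0.0615 0.8661 2.4005]
roll needed -0.003950491356774943 cur deg -87.62634648174613 j [-0.4056 -0.0662  2.0877  0.006   1.116   1.1211]
```

Emit:
send_rows(
  moves=[
    [1,0,0,1.5,0],
    [1,0,0,1,0],
    [1,0,0,0,0],
  ],
)

```text
clock: 7.45
position: [0.4373, -0.0554, 0.1074]
orientation: [[0.042, -0.999, 0.009], [-0.999, -0.042, 0.002], [-0.002, -0.009, -1.0]]
force: [-0.4, -0.0, -5.9]
finger_gap: 0.174
```

Emit:
send_rows(
  moves=[
    [1,0,0,2,0],
    [1,0,0,0,0],
    [1,0,0,0,0],
  ],
)

```text
clock: 7.82
position: [0.438, -0.0558, 0.1065]
orientation: [[0.042, -0.999, 0.011], [-0.999, -0.042, 0.001], [-0.0, -0.011, -1.0]]
force: [-0.7, -0.6, -5.5]
finger_gap: 0.179
```

Emit:
send_rows(
  moves=[
    [1,0,0,2,0],
    [1,0,0,0,0],
    [1,0,0,0,0],
  ],
)

```text
clock: 8.2
position: [0.4391, -0.0563, 0.1065]
orientation: [[0.042, -0.999, 0.013], [-0.999, -0.042, 0.0], [0.001, -0.013, -1.0]]
force: [-0.8, -0.7, -6.0]
finger_gap: 0.177
```

Emit:
send_rows(
  moves=[
    [1,0,2,3,0],
    [1,0,0,2,0],
    [1,0,0,0,0],
  ],
)

```text
clock: 8.57
position: [0.4402, -0.057, 0.1067]
orientation: [[0.042, -0.999, 0.018], [-0.999, -0.042, -0.001], [0.002, -0.018, -1.0]]
force: [1.0, -0.5, -6.5]
finger_gap: 0.178
```

```bash
python3 - <<'E'
from h import *
for n in("scene","side"):
    im=snapshot(n)[:,:,::-1]
    c=proj(n,[.438,-.056,.04]).astype(int);print(c)
    cv2.imwrite(f"pics/{n}2.png",cv2.resize(im[c[1]-50:c[1]+50,c[0]-60:c[0]+60],(720,600),interpolation=cv2.INTER_CUBIC))
E
```

```text
[249 188]
[299 220]
```

View pics/side2.png

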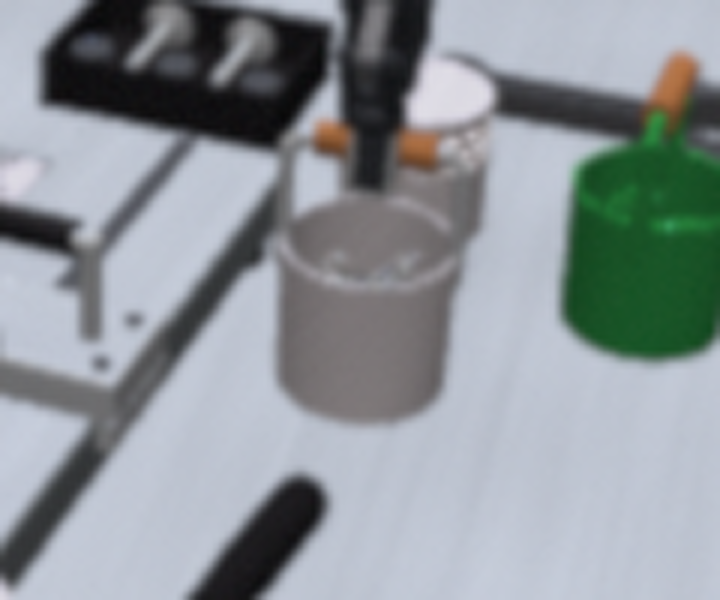

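Emit:
send_rows(
  moves=[
    [1,0,0,5,0],
    [1,0,0,5,0],
  ],
)

```text
clock: 8.93
position: [0.4455, -0.0594, 0.107]
orientation: [[0.043, -0.999, 0.026], [-0.999, -0.043, -0.006], [0.007, -0.025, -1.0]]
force: [-8.0, 1.3, 24.5]
finger_gap: 0.177
```

Emit:
send_rows(
  moves=[
    [1,0,0,-2,0],
    [1,0,0,0,0],
  ],
)

```text
clock: 9.18
position: [0.4457, -0.0596, 0.1091]
orientation: [[0.043, -0.999, 0.027], [-0.999, -0.043, -0.006], [0.007, -0.026, -1.0]]
force: [-0.5, -0.2, -6.1]
finger_gap: 0.175
```

Emit:
send_rows(
  moves=[
    [1,0,0,2,0],
    [0.75,0,0,0,0],
    [0,0,0,0,0],
    [0,0,0,0,0],
    [0,0,0,0,0],
    [0,0,0,0,0],
    [0,0,0,0,0],
  ],
)

```text
clock: 10.05
position: [0.4463, -0.0599, 0.1069]
orientation: [[0.043, -0.999, 0.028], [-0.999, -0.043, -0.006], [0.008, -0.027, -1.0]]
force: [-0.3, -0.2, 0.1]
finger_gap: 0.998
```

```bash
python3 shot.py w5
```

```text
10.05 [ 0.4463 -0.0599  0.1069] [[ 0.0428 -0.9987  0.0277]
 [-0.9991 -0.0429 -0.0063]
 [ 0.0075 -0.0274 -0.9996]]
```

View pics/w5_b.png

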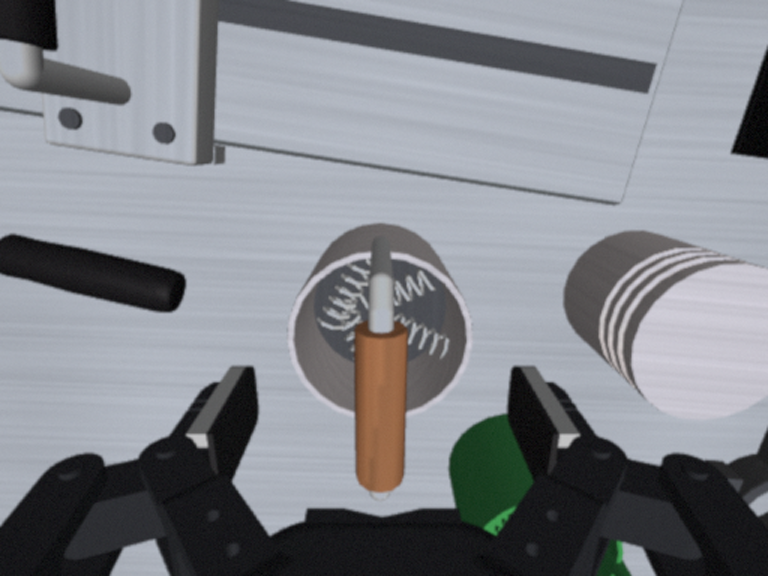

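The can is let go and stands upright on the bench, with its rim circle concentric with its body and a gap to the bed edge. I'll rise and go over the carriage handle.

Emit:
send_rows(
  moves=[
    [0,0,0,-25,0],
    [0,0,0,-40,0],
    [0,0,0,-40,0],
    [0,0,0,-20,0],
    [0,0,0,0,0.1],
  ],
)

```text
clock: 10.72
position: [0.4422, -0.0588, 0.2355]
orientation: [[-0.06, -0.998, 0.027], [-0.998, 0.06, -0.006], [0.004, -0.027, -1.0]]
force: [-0.7, -0.3, -0.5]
finger_gap: 0.997
```

```bash
python3 go.py 0.579 0.0410 0.22 -96.3
```

```text
t 10.725 pos [ 0.4422 -0.0588  0.2355] F [-0.7092 -0.3065 -0.4909] gap 0.996604197256149
delta mm tool [-107.8968 -130.1771   18.5359]
roll needed 0.05025113872715359 cur deg -93.4208218352077 j [-0.4081 -0.2161  1.9552  0.0053  1.3759  1.2214]
```

Emit:
send_rows(
  moves=[
    [0,-27,-32,0,0.05],
    [0,-27,-32,0,0],
    [0,-27,-32,0,0],
    [0,-18,-22,0,0],
    [0,0,0,0,0],
    [0,0,0,0,0],
  ],
)

```text
clock: 11.48
position: [0.5727, 0.03, 0.2386]
orientation: [[-0.114, -0.993, 0.027], [-0.994, 0.113, -0.007], [0.004, -0.028, -1.0]]
force: [0.3, 0.3, 0.5]
finger_gap: 1.002
```

```bash
python3 go.py 0.579 0.0410 0.22 -96.3;python3 shot.py w6
```

```text
t 11.475 pos [0.5727 0.03   0.2386] F [0.3466 0.3022 0.5352] gap 1.0017208254269876
delta mm tool [-11.7197  -4.4602  18.7097]
roll needed -0.00382036075028358 cur deg -96.51889054720868 j [-0.1566  0.1284  1.616  -0.0032  1.369   1.5285]
11.475 [0.5727 0.03   0.2386] [[-0.1135 -0.9932  0.0274]
 [-0.9935  0.1134 -0.0075]
 [ 0.0043 -0.0281 -0.9996]]
```

View pics/w6_b.png

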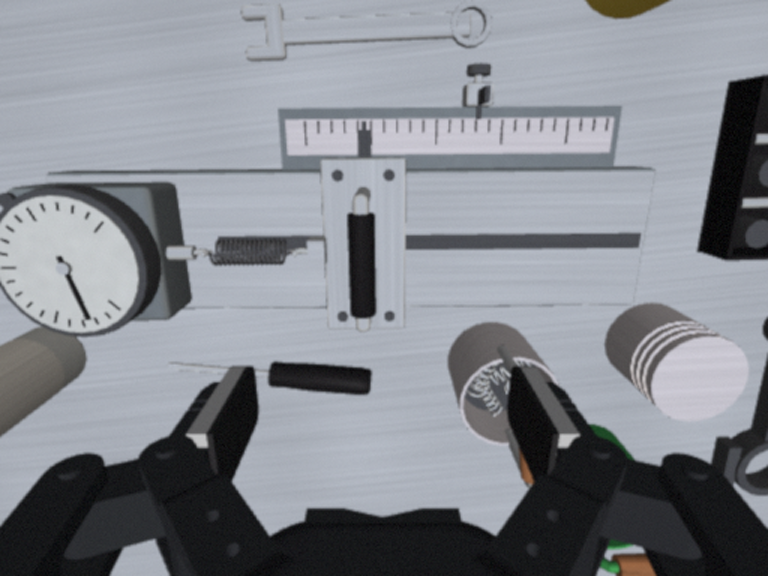

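The tool is now aligned with the tester. The bow grip runs from (361,213) to (362,318), the pointer tip is at (364,123) and the mark tip at (478,118).

```bash
python3 - <<'E'
from h import *
import pickle
s=pickle.load(open("pics/w6.pkl","rb"))
W=lambda x,y,z:onz("wrist",x/1.5,y/1.5,z,s)
c=W(361.7,265,.118);print(c, tri(ray("scene",277.9,199.6),ray("side",241.8,206.8)))
a=W(361,213,.12);b=W(362,318,.12);print(np.degrees(np.arctan2(*(a-b)[[1,0]])))
R=s['orientation'];print(1000*R.T@([c[0],c[1],.096]-s['position']))
p=W(364,123,.034);m=W(478,118,.034);print(p,m,1000*R.T@(m-p))
im=cv2.imread("pics/w6.png")[60:110,190:390];cv2.imwrite("pics/w6c.png",cv2.resize(im,(800,200),interpolation=cv2.INTER_CUBIC))
E
```

```text
[0.5804 0.042  0.118 ] [0.5754 0.0413 0.1127]
-6.791321254463834
[-13.4053  -2.2798 142.6912]
[0.6674 0.0325 0.034 ] [ 0.6612 -0.0526  0.034 ] [85.217  -3.5185  0.4655]
```

View pics/w6c.png

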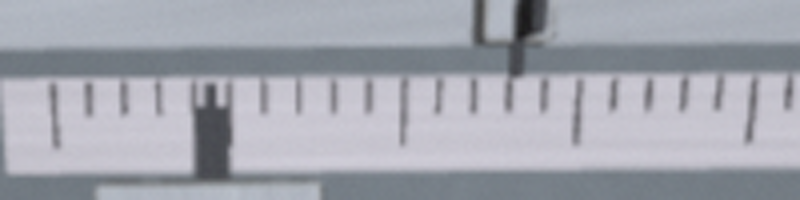

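Emit:
send_rows(
  moves=[
    [0,-7,-1,25,0],
    [0,-6,-1,35,0],
    [0,0,0,35,0],
    [0,0,0,20,0],
    [0,0,0,0,0],
  ],
)

```text
clock: 12.15
position: [0.5772, 0.0385, 0.1226]
orientation: [[-0.119, -0.992, 0.03], [-0.993, 0.118, -0.009], [0.005, -0.031, -1.0]]
force: [-0.3, -0.0, 0.6]
finger_gap: 1.002
```

```bash
python3 go.py 0.5795 0.0417 0.096 -96.4;python3 shot.py w7
```

```text
t 12.15 pos [0.5772 0.0385 0.1226] F [-0.3407 -0.0121  0.5977] gap 1.002382398752995
delta mm tool [-3.5724 -1.0646 26.6669]
roll needed -0.007169308937338581 cur deg -96.81077114413493 j [-0.1397  0.2517  1.7138 -0.0049  1.1454  1.5518]
12.15 [0.5772 0.0385 0.1226] [[-0.1186 -0.9925  0.0298]
 [-0.9929  0.1184 -0.0087]
 [ 0.0051 -0.0306 -0.9995]]
```

View pics/w7_b.png

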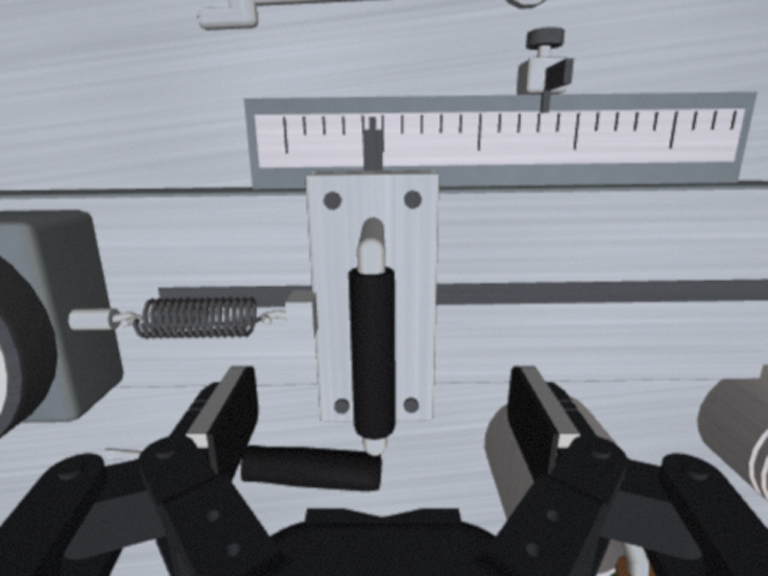

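Emit:
send_rows(
  moves=[
    [0,-4,-1,14,0],
    [0,0,0,14,0],
    [0,0,0,0,0],
    [0,0,0,0,0],
  ],
)

```text
clock: 12.7
position: [0.5823, 0.0417, 0.0971]
orientation: [[-0.119, -0.992, 0.037], [-0.993, 0.119, -0.01], [0.005, -0.038, -0.999]]
force: [0.9, -0.1, -0.4]
finger_gap: 0.998
```

```bash
python3 go.py 0.5795 0.0417 0.096 -96.4
```

```text
t 12.7 pos [0.5823 0.0417 0.0971] F [ 0.8901 -0.1215 -0.4298] gap 0.9978767823015322
delta mm tool [0.2977 2.8126 0.9911]
roll needed -0.007655361229842672 cur deg -96.83861988911808 j [-0.1329  0.2926  1.7199 -0.0054  1.0913  1.5596]
```

Emit:
send_rows(
  moves=[
    [0.3,0,3,1,0],
    [0.6,0,0,0,0],
    [1,0,0,0,0],
    [1,0,0,0,0],
    [1,0,0,0,0],
    [1,0,0,0,0],
    [1,0,0,0,0],
  ],
)

```text
clock: 13.58
position: [0.5797, 0.0418, 0.0971]
orientation: [[-0.118, -0.992, 0.038], [-0.993, 0.118, -0.01], [0.006, -0.039, -0.999]]
force: [-0.8, 0.0, 0.6]
finger_gap: 0.177
```

```bash
python3 go.py 0.5795 0.0417 0.096 -96.4; python3 shot.py w8
```

```text
t 13.575 pos [0.5797 0.0418 0.0971] F [-0.7529  0.0384  0.5543] gap 0.17666153703569948
delta mm tool [0.0776 0.2149 1.0813]
roll needed -0.007040335798463637 cur deg -96.80338152760685 j [-0.133   0.2856  1.7287 -0.006   1.0881  1.5591]
13.575 [0.5797 0.0418 0.0971] [[-0.1185 -0.9922  0.0382]
 [-0.9929  0.1181 -0.0105]
 [ 0.0059 -0.0391 -0.9992]]
```

View pics/w8_b.png

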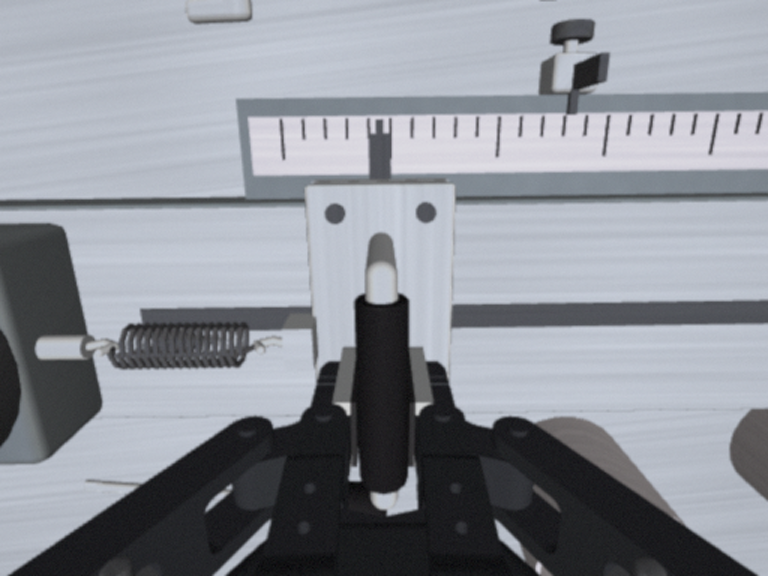

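The bow is gripped (gap 0.177). The pointer is at column 380 and the mark at column 572. I'll draw the carriage out along tool +x in stages.

Emit:
send_rows(
  moves=[
    [1,6,0,0,0],
    [1,12,0,0,0],
    [1,12,0,0,0],
    [1,12,0,0,0],
    [1,12,0,0,0],
    [1,8,0,0,0],
    [1,0,0,0,0],
  ],
)

```text
clock: 14.5
position: [0.5741, -0.0114, 0.0971]
orientation: [[-0.118, -0.992, 0.045], [-0.993, 0.119, 0.01], [-0.016, -0.043, -0.999]]
force: [2.5, 9.5, 0.4]
finger_gap: 0.178
```

```bash
python3 go.py 0.5705 -0.0445 0.097 -96.4; python3 shot.py w9
```

```text
t 14.5 pos [ 0.5741 -0.0114  0.0971] F [2.5287 9.4982 0.401 ] gap 0.17798808738490185
delta mm tool [33.2844 -0.3793 -0.396 ]
roll needed -0.00701685592574286 cur deg -96.80203622999645 j [-0.2416  0.2639  1.7557  0.0237  1.081   1.4375]
14.5 [ 0.5741 -0.0114  0.0971] [[-0.1184 -0.9919  0.045 ]
 [-0.9928  0.119   0.0104]
 [-0.0157 -0.0434 -0.9989]]
```

View pics/w9_b.png

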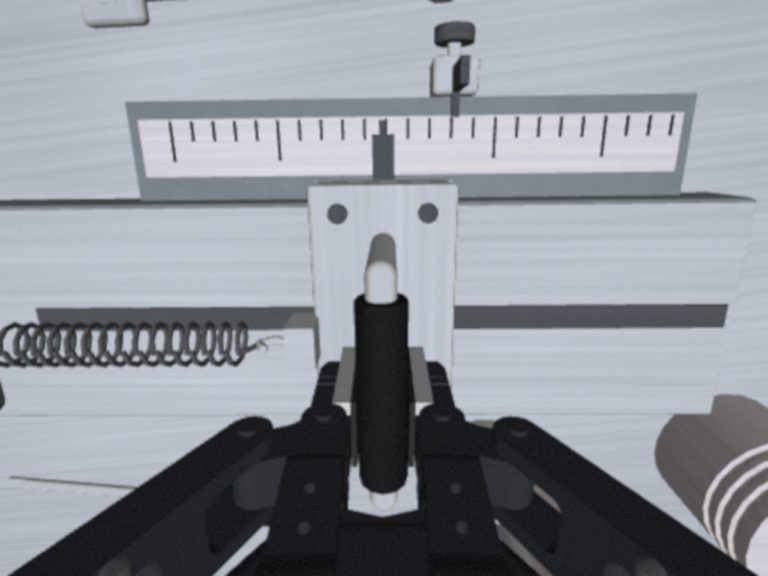

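The pointer is at column 383 and the mark at 455, with 21.5 px per 10 mm tick. That leaves about 33.5 mm.

Emit:
send_rows(
  moves=[
    [1,8,0,0,0],
    [1,10,0,0,0],
    [1,10,0,0,0],
    [1,4,0,0,0],
    [1,0,0,0,0],
  ],
)

```text
clock: 15.18
position: [0.572, -0.0314, 0.0971]
orientation: [[-0.117, -0.992, 0.05], [-0.992, 0.119, 0.033], [-0.039, -0.046, -0.998]]
force: [3.0, 12.0, -1.1]
finger_gap: 0.179
```

```bash
python3 go.py 0.5705 -0.0445 0.097 -96.4; python3 shot.py w10; python3 - <<'E'
import cv2
im=cv2.imread("pics/w10.png")[50:150,190:340];cv2.imwrite("pics/w10c.png",cv2.resize(im,(750,500),interpolation=cv2.INTER_CUBIC))
E
```

```text
t 15.175 pos [ 0.572  -0.0314  0.0971] F [ 3.0007 11.992  -1.1302] gap 0.17941297495701564
delta mm tool [13.1403 -0.0897 -0.4188]
roll needed -0.00567776102001849 cur deg -96.72531174353097 j [-0.2912  0.2585  1.7628  0.0527  1.0821  1.374 ]
15.175 [ 0.572  -0.0314  0.0971] [[-0.117  -0.9918  0.0504]
 [-0.9924  0.1188  0.0335]
 [-0.0392 -0.0461 -0.9982]]
```

View pics/w10c.png

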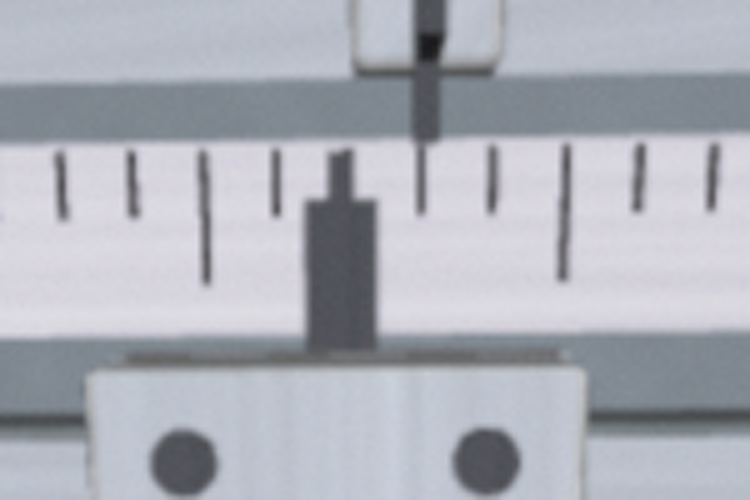

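The pointer tip is at (341,152) and the mark tip at (427,137), with 72 px per 10 mm, so about 12 mm remains.

Emit:
send_rows(
  moves=[
    [1,7,0,0,0],
    [1,7,0,0,0],
    [1,2,0,0,0],
  ],
)

```text
clock: 15.6
position: [0.5712, -0.0392, 0.0971]
orientation: [[-0.115, -0.992, 0.054], [-0.992, 0.118, 0.048], [-0.054, -0.048, -0.997]]
force: [3.2, 13.1, -0.6]
finger_gap: 0.176
```

```bash
python3 go.py 0.5705 -0.0435 0.097 -96.4; python3 shot.py w11; python3 - <<'E'
import cv2
im=cv2.imread("pics/w11.png")[50:150,190:340];cv2.imwrite("pics/w11c.png",cv2.resize(im,(750,500),interpolation=cv2.INTER_CUBIC))
E
```

```text
t 15.6 pos [ 0.5712 -0.0392  0.0971] F [ 3.1613 13.0583 -0.6493] gap 0.17615169930346258
delta mm tool [ 4.3487  0.1802 -0.1287]
roll needed -0.003949741135021778 cur deg -96.62630349720597 j [-0.3136  0.2572  1.7649  0.0705  1.0844  1.3422]
15.6 [ 0.5712 -0.0392  0.0971] [[-0.1152 -0.9919  0.0535]
 [-0.9919  0.1178  0.0481]
 [-0.054  -0.0476 -0.9974]]
```

View pics/w11c.png

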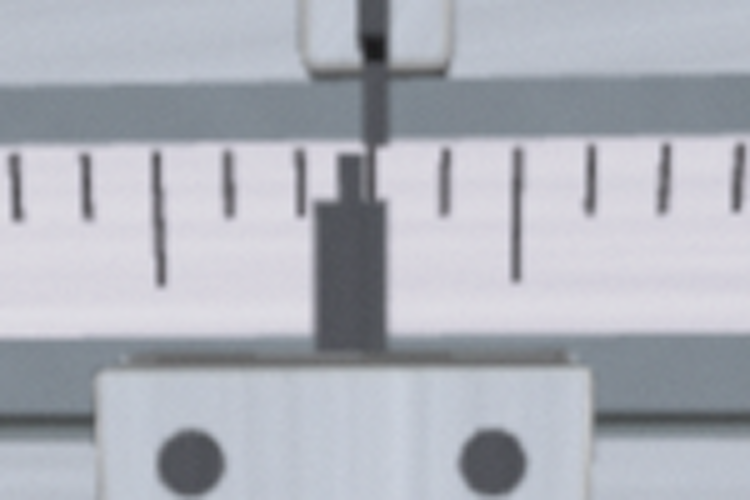

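About 26 px remains, or 3.6 mm.

Emit:
send_rows(
  moves=[
    [1,4,0,0,0],
    [1,3.5,0,0,0],
    [1,0.5,0,0,0],
  ],
)

```text
clock: 16.02
position: [0.5713, -0.0382, 0.0968]
orientation: [[-0.115, -0.992, 0.057], [-0.991, 0.118, 0.065], [-0.071, -0.049, -0.996]]
force: [4.2, 12.5, -0.9]
finger_gap: 0.175
```

```bash
python3 go.py 0.5705 -0.0435 0.097 -96.4; python3 shot.py w12; python3 - <<'E'
import cv2
im=cv2.imread("pics/w12.png")[50:150,190:340];cv2.imwrite("pics/w12c.png",cv2.resize(im,(750,500),interpolation=cv2.INTER_CUBIC))
E
```

```text
t 16.025 pos [ 0.5713 -0.0382  0.0968] F [ 4.2077 12.4523 -0.8699] gap 0.17477856109034723
delta mm tool [ 5.2865  0.1838 -0.6041]
roll needed -0.0033609079364342875 cur deg -96.5925658400897 j [-0.3214  0.2572  1.7664  0.09    1.0863  1.3255]
16.025 [ 0.5713 -0.0382  0.0968] [[-0.1145 -0.9918  0.0567]
 [-0.9909  0.1181  0.065 ]
 [-0.0711 -0.0487 -0.9963]]
```

View pics/w12c.png

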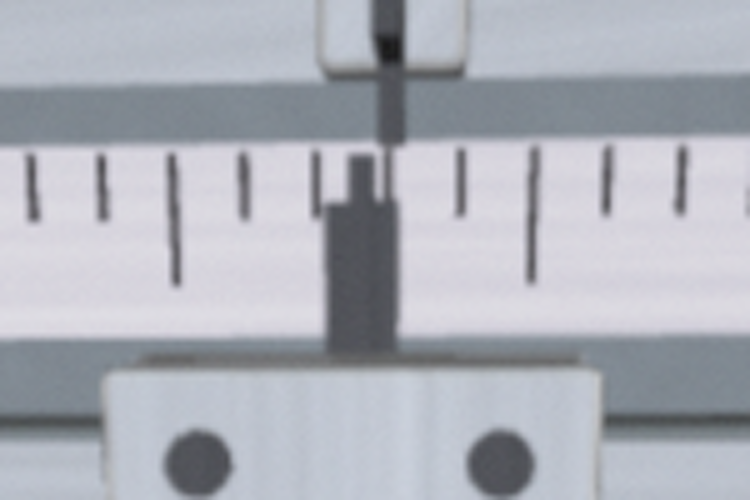

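Emit:
send_rows(
  moves=[
    [1,8,0,0,0],
    [1,5,0,0,0],
  ],
)

```text
clock: 16.32
position: [0.5707, -0.0447, 0.0968]
orientation: [[-0.113, -0.992, 0.059], [-0.99, 0.117, 0.077], [-0.083, -0.049, -0.995]]
force: [3.2, 15.1, 2.5]
finger_gap: 0.18
```

```bash
cat > chk.py <<'E'
import sys
from h import *
n=sys.argv[1]
for i in range(int(sys.argv[2])):
    s=read_state();im=snapshot("wrist")
    print(s['clock'],s['position'],s['orientation'][:2,2],s['force'],s['finger_gap'])
cv2.imwrite(f"pics/{n}.png",im[:,:,::-1]);cv2.imwrite(f"pics/{n}c.png",cv2.resize(im[50:150,190:340,::-1],(750,500),interpolation=cv2.INTER_CUBIC))
E
python3 chk.py w13 3
```

```text
16.325 [ 0.5707 -0.0447  0.0968] [0.0586 0.0766] [ 3.1647 15.0693  2.4542] 0.17955980874070676
16.375 [ 0.5707 -0.045   0.0968] [0.0587 0.0766] [ 1.7359 13.8693  2.3832] 0.17681987085335185
16.425 [ 0.5706 -0.0449  0.0968] [0.0586 0.0763] [ 1.6327 13.526   1.9977] 0.17755215557605702
```

View pics/w13c.png

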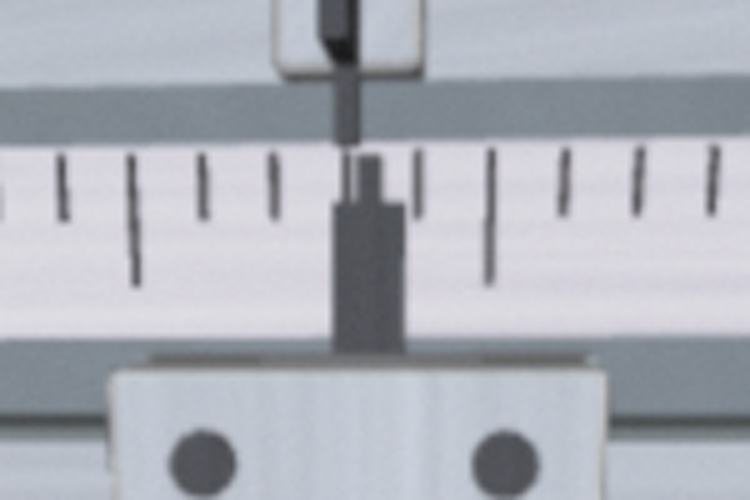

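The pointer tip is at column 370 and the mark at 347, so the carriage is about 3 mm past. I'll ease back with a row smaller than the load deflection.

Emit:
send_rows(
  moves=[
    [1,1.5,0,0,0],
  ],
)

```text
clock: 16.6
position: [0.5708, -0.0435, 0.0968]
orientation: [[-0.113, -0.992, 0.059], [-0.99, 0.117, 0.081], [-0.088, -0.05, -0.995]]
force: [4.1, 12.7, -0.9]
finger_gap: 0.177
```

```bash
python3 chk.py w14 3
```

```text
16.6 [ 0.5708 -0.0435  0.0968] [0.0595 0.0813] [ 4.122  12.6891 -0.9226] 0.17734659392657937
16.65 [ 0.5708 -0.0435  0.0968] [0.0595 0.0815] [ 4.1086 13.4125  0.9037] 0.1783401541781658
16.7 [ 0.5708 -0.0435  0.0968] [0.0595 0.0814] [ 3.5406 13.4926  0.7187] 0.1806778191158796
```

View pics/w14c.png

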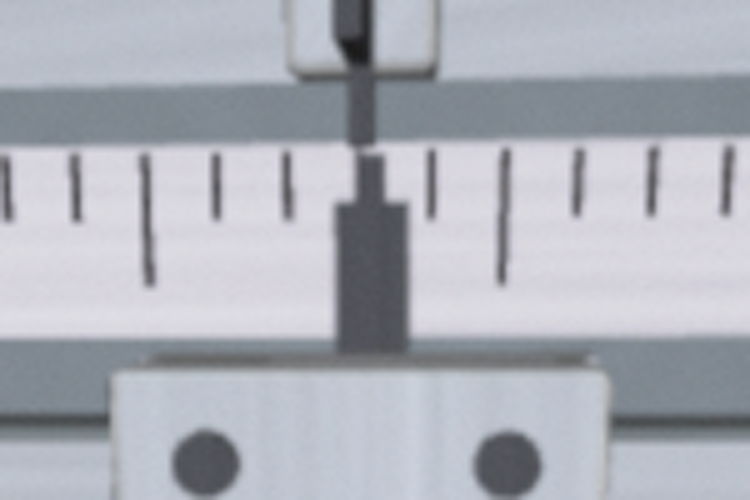

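The pointer and mark are now about 10 px apart (1.4 mm) and still. I'll hold the pose and check the can in the fixed views.

```bash
python3 chk.py w15 12; python3 - <<'E'
from h import *
for n in("scene","side"):
    im=snapshot(n)[:,:,::-1]
    c=proj(n,[.47,-.06,.05]).astype(int)
    cv2.imwrite(f"pics/{n}3.png",cv2.resize(im[c[1]-75:c[1]+75,c[0]-100:c[0]+100],(800,600),interpolation=cv2.INTER_CUBIC))
E
```

```text
16.75 [ 0.5708 -0.0435  0.0968] [0.0594 0.0814] [ 3.7163 14.809   0.4778] 0.17809458812620818
16.8 [ 0.5708 -0.0434  0.0968] [0.0594 0.0814] [ 1.858  15.2578  0.8662] 0.17905191822139205
16.85 [ 0.5708 -0.0435  0.0968] [0.0594 0.0814] [ 3.1096 14.1657  1.6579] 0.17504428207724604
16.9 [ 0.5708 -0.0435  0.0968] [0.0594 0.0813] [ 2.8048 13.8574  1.3972] 0.17230553209739013
16.95 [ 0.5708 -0.0435  0.0968] [0.0594 0.0814] [ 2.7836 13.2168  0.9788] 0.17582576504071099
17.0 [ 0.5708 -0.0435  0.0968] [0.0594 0.0814] [ 3.2535 13.1774  1.3921] 0.1761166889044626
17.05 [ 0.5708 -0.0434  0.0968] [0.0594 0.0814] [ 3.4553 13.8921  0.828 ] 0.1780888314170859
17.1 [ 0.5708 -0.0434  0.0968] [0.0594 0.0814] [ 3.6398 13.7178  0.9877] 0.1802478712461668
17.15 [ 0.5708 -0.0435  0.0968] [0.0594 0.0814] [ 3.1433 14.2411  0.5893] 0.1778032607451768
17.2 [ 0.5708 -0.0435  0.0968] [0.0594 0.0813] [ 4.1378 13.8855  1.0796] 0.17441634022254981
17.25 [ 0.5708 -0.0435  0.0968] [0.0595 0.0814] [ 4.1641 13.1967  0.7836] 0.17873510355621886
17.3 [ 0.5708 -0.0434  0.0968] [0.0594 0.0814] [ 3.6431 14.0283  1.469 ] 0.17915003091029266
```

View pics/w15c.png

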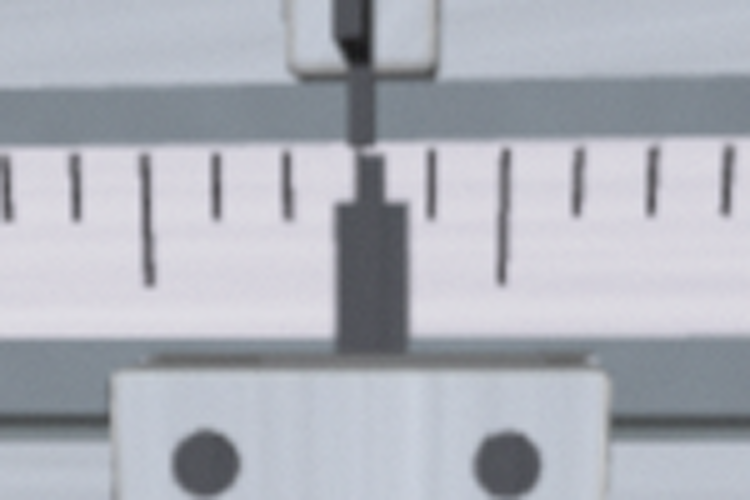

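View pics/side3.png

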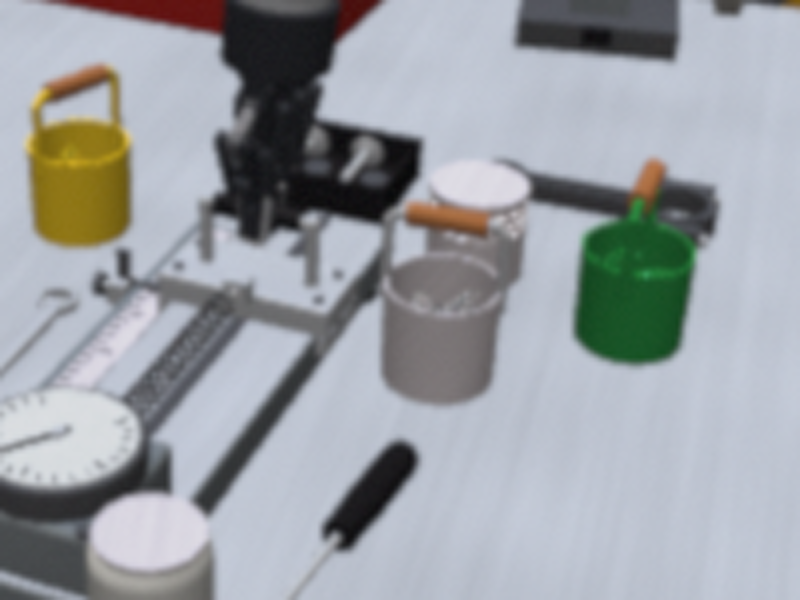

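View pics/scene3.png

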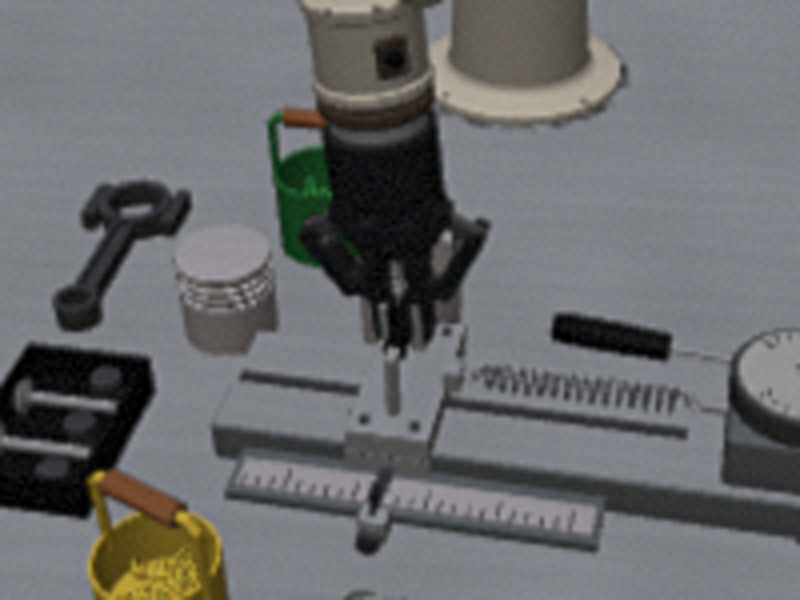

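The can stands upright and clear on the bench. The pointer is within about 1.5 mm of the mark, and the force and pose are steady, so I'm handing in.

```bash
python3 -c "
from plant import *
print(hand_in());s=read_state();print(s['clock'],s['position'],s['force'],s['finger_gap'])"
```

```text
the job is handed in; nothing more can be done
None
the job is handed in; nothing more can be done
```

I lifted the aluminium can off the bed by its wooden grip and stood it on the free bench on the robot's side of the tester. Then I drew the carriage out by its bow handle to the length stop and handed in still holding it. The hand-in reported no verdict.

**Carriage:** the last wrist view put the pointer about 1.4 mm past the mark along the pull, inside the 5 mm limit. Over the last 0.6 s the pose stayed within 0.1 mm. The pull was a steady 13–15 N and the gripper was closed on the handle.

**Can:** the side view showed it upright and clear of the tester and robot, roughly 14 mm from the bed's edge by my estimate. While setting it down I briefly pressed it onto the bench with about 25 N, and I let it go from about 1–2 mm up.

**Off plan:** small moves against the spring mostly tilted the tool instead of moving the carriage. The tool ended about 0.1 rad off vertical, and the carriage was about 3 mm past the mark before I eased it back.

**Other things:** the length stop and the rest of the bench looked unmoved in the pictures. I did not measure their positions again.

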